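# Zero the digital kitchen scale

### The arm

A 6-joint arm with a two-finger parallel gripper is mounted at the origin on a cart in front of the work surface, level with it; the furniture and walls round the work are solid. World frame = base frame: x ahead of the robot, y to its left, z up, the work surface at z = 0. Lengths are in m, angles in rad, forces in N, time in s.
With the tool pointing down it reaches from about 0.375 to 0.975 m from the base axis. Payload 3.8 kg.
Tool frame: the origin (TCP) lies between the finger pads; the fingertips stand 19 mm ahead of it and the grasp point (between the pads) is the TCP (ctrl.nose_length is the distance from the TCP to the fingertips, in m); z points along the fingers, y is the line along which they close (so a half turn about z gives the same grasp; the last joint's range is limited). The gripper opens to 88 mm and grips with 3 to 60 N. Pads are 18 mm wide; open, the fingers measure 123 mm over their backs; the gripper's body (75 mm by 187 mm) begins 45 mm behind the grasp point.
Start: joints at [1.161, 0.264, 1.604, -0, 1.274, -0.037], TCP at [0.246, 0.629, 0.258] pointing down, gripper open.
Joint ranges: [-2.63, 2.63], [-0.94, 2.18], [0.31, 2.57], [-1.31, 4.45], [0, 2.66], [-2.55, 2.55]. Speed limits (rad/s): [2.57, 2.57, 3.14, 3.14, 3.14, 3.14].

### API

Orientations are given as a rotation vector (axis times angle).
In Python, from workcell import ctrl gives the robot as it stands. The module is installed in compiled form; this text tells all that it offers.
- The arm moves only by the tool servo_tool, never from a script. Its argument "commands" is a list of rows, each an object of numbers: "ax", "ay", "az": the turn, a rotation vector about the tool's x, y, z in units of 180 degrees (1.0 is 180 degrees); "x", "y", "z": the shift along the tool's x, y, z in units of 250 mm (1.0 is 250 mm); "grip": the opening, from 0 (shut) to 1 (fully open). A call has 1 to 12 rows; each row is the pose to reach, as a shift and turn from the pose commanded when the call began, along the tool's axes at that moment, turning the shorter way round; what a row does not reach only later rows make up. A row lasts 1/8 s, in which the tool goes at most 62.5 mm and 10.7 degrees, less where a joint would pass 70% of its speed; a pose out of reach is approached as far as the arm can. A call with a number of a shift or a turn outside -1 to 1 is refused whole. A call with a gripper value outside its range is refused whole. The fingers move at their own pace and stop on an object; "squeeze" is the grip in N (left out, the last holds). Time passes only in rows, so rows that repeat a pose let the fingers close. It gives the time, the measured TCP pose, the force, the opening and the grip force at its end, in the units of the state.
- ctrl.sense(): the state, without advancing time (a new reading comes with each control period).
- ctrl.capture(name): name is "side" or "top" or "wrist"; returns a dict with "pixels" (400x640x3 uint8, red, green, blue), "depth" (400x640 float32, m along the optical axis (not along the pixel's ray), 0 where there is no reading), "fx", "fy", "cx", "cy" (pixels), "k1" (the pictures are not rectified: a ray, as slopes to the right and down, at radius r is drawn at 1 + k1 r^2 times it, then the intrinsics apply), "camera_from_world" (4x4, takes a point from world to camera coordinates). Camera axes: x right, y down, z forward; pixel columns grow to the right and rows downward; lengths in m; the calibration is good to about 2 mm. A picture is of the moment at which its call begins.
- ctrl.sign_off(): hands the job in; it is judged then, once.
Trained networks look in a picture, given as the dict that the camera call returned (one of the last four; its "shot" number tells which), for a name from the list of things; names that differ only in an ending like _2 or _b are one class to them, and where a whole thing is asked for, a point or a joint stands for the part that bears it (a point fixed in the world has none). Each returns a list of dicts, best first, with "score" (0 to 1); they miss things now and then, are a little off and sometimes report something else, mostly with a low value. They report only what shows in the picture. A call takes as long as a camera call. They do not tell look-alikes from the thing itself.
- ctrl.look_for(picture, name): "bbox" ([left, top, right, bottom] in pixels, round what is visible of it).
- ctrl.outline_of(picture, name): "region" (400x640 bool, what is visible of it) and "bbox" ([left, top, right, bottom] in pixels, round what is visible of it).
- ctrl.spot_point(picture, name): "uv" ([column, row] in pixels: a listed point, or the origin of a listed thing).
The state is a dict: "clock": time; "joint_pos": joint angles; "joint_vel": joint speeds; "effort": joint torques, N m; "eef_pos": TCP position; "orientation": TCP orientation; "ft_force": force on the tool from outside, world axes, zero at the start; "torque": the same for the moment, N m; "gripper_width": finger opening in m; "grip_force": force on a finger pad.
Only numpy, scipy, OpenCV 4.12 (cv2) and the standard library are available. Lean on these libraries where they do the work, as an engineer would, in place of code of your own. Each camera call takes 0.05 s, during which the arm holds its last target. There are 200 camera calls.

### The job

The empty metal measuring cup already stands on the flat digital kitchen scale. Zero the scale: press the round button on its front strip fully down, hold it down for about half a second, then let go so that it springs back up. Do not press the oblong button on the same strip, and leave the cup standing where it is on the scale.

Things in the scene. Friction and masses are not known exactly. Their poses are not given: they have to be found in the camera images.
- round_button_top (a point): Centre of the top of the round grey push button, 24 mm wide, left or right of the dark window on the front strip of a flat white scale (200 deep, 220 wide, fixed). Released, the top is 36 mm above the worktop, 12 mm above the strip. Axes: x to the back of the scale, y left along the strip, z up. The weighing plate, 30 mm above the worktop, begins 33 mm behind the button's centre.
- round_button (a joint): Travel of the round button in m: 0 released, 0.006 fully down. Spring: starts to move at about 1 N and takes about 4 N to reach the bottom; springs back when let go.
- oblong_button (a joint): Travel in m of the oblong grey button (36 mm along the strip, 14 mm wide), not to be pressed: 0 released, 0.006 fully down, same spring. It is on the other side of the window, 100 mm from the round button along the strip, its top at the same height.
- cup_center (a point): Centre of the bowl of the loose steel measuring cup, half-way up (25 mm above the weighing plate). The bowl is 90 mm in diameter and 51 mm high, so its rim is 81 mm above the worktop; its handle points roughly to the back of the scale. z up when the cup stands upright.
Not all that is in view belongs to the job. What is shaped like the part that bears cup_center but purple is not meant.

How it is judged:
On the way:
1. the round button is held fully down (value of joint round_button above 0.0048 m), for 0.2 s.
At the end, for the whole second after the job is handed in: The round button has been held down (at least 4.8 of its 6 mm for 0.2 s) and is up again (within 1 mm), the oblong button is up (within 1 mm), and the cup stands upright (within 10 degrees) within 20 mm of where it stood (value of joint each of round_button, oblong_button below 0.001 m and distance of cup_center from where it was at the start of the episode below 0.02 m and angle between cup_center's own z axis and vertical below 0.17 rad); the robot touches nothing.
It fails at once if the oblong button is pressed (more than 2.5 mm down) (value of joint oblong_button above 0.0025 m).
It fails at once if the cup is shifted by more than 20 mm or tipped (distance of cup_center from where it was at the start of the episode above 0.02 m or angle between cup_center's own z axis and vertical above 0.3 rad).
It also fails if it takes over 26 s, if anything falls off the work surface, if the arm or the gripper's body presses on something with over 40 N, if the wrist force passes 120 N, or if a joint passes its speed limit or range.

## Working session

There is one attempt and no reset: what is moved stays moved. The work goes in short steps, Python scripts to look and compute and a tool call to move; the robot and the scene stay as the last step left them, time stands still between calls to the robot, and variables do not carry over. Pictures are saved under pics/ and viewed, at most 10 in all, crops included, and the job is handed in when it is done.

Besides the shell and the picture viewer there is one more tool, called after "Emit:" by a JSON object that holds its "op" and its "data", one argument or row to a line. servo_tool: Moves the arm, as the interface text tells. Shifts and turns lie within -1 to 1; 1 stands for 250 mm of shift or 180 degrees of turn. Its arguments: {"type":"object","properties":{"commands":{"type":"array","items":{"type":"object","properties":{"ax":{"type":"number"},"ay":{"type":"number"},"az":{"type":"number"},"x":{"type":"number"},"y":{"type":"number"},"z":{"type":"number"},"grip":{"type":"number"}}}},"squeeze":{"type":"number"}},"required":["commands"]}

```bash
mkdir -p pics; cat > h.py <<'E'
import numpy as np, cv2
from workcell import ctrl
def world(p,uv):
    u,v=uv; xd=np.array([(u-p['cx'])/p['fx'],(v-p['cy'])/p['fy']]); x=xd.copy()
    for _ in range(20): x=xd/(1+p['k1']*(x@x))
    d=p['depth'][int(round(v))-2:int(round(v))+3,int(round(u))-2:int(round(u))+3]; d=np.median(d[d>0]) if (d>0).any() else np.nan
    return (np.linalg.inv(p['camera_from_world'])@np.r_[x*d,d,1])[:3], x
def plane(p,uv,z):
    _,x=world(p,uv); T=np.linalg.inv(p['camera_from_world']); d=T[:3,:3]@np.r_[x,1]; o=T[:3,3]
    return o+d*(z-o[2])/d[2]
def save(p,n): cv2.imwrite('pics/'+n+'.png',p['pixels'][:,:,::-1])
E
python3 - <<'E'
from h import *
for c in ['top','side']:
    p=ctrl.capture(c); save(p,c+'1')
    for n in ['round_button_top','cup_center']:
        for r in ctrl.spot_point(p,n)[:3]: print(c,n,r['score'],r['uv'],world(p,r['uv'])[0].round(4),plane(p,r['uv'],.036).round(4))
    for n in ['round_button','oblong_button']:
        for r in ctrl.look_for(p,n)[:3]:
            b=r['bbox']; m=[(b[0]+b[2])/2,(b[1]+b[3])/2]; print(c,n,r['score'],b,world(p,m)[0].round(4),plane(p,m,.036).round(4))
s=ctrl.sense(); print(s['eef_pos'],s['orientation'],s['clock'])
E
```

```text
top round_button_top 0.6 [364.9, 164.4] [ 0.4805 -0.2314  0.0343] [ 0.4802 -0.2312  0.036 ]
top cup_center 0.88 [204.6, 178.0] [0.4553 0.2467 0.0026] [0.4506 0.2383 0.036 ]
top cup_center 0.64 [416.9, 255.2] [ 0.2137 -0.3783  0.0022] [ 0.2149 -0.3713  0.036 ]
top round_button 0.48 [360.0, 155.9, 367.7, 168.0] [ 0.4876 -0.2284  0.0356] [ 0.4875 -0.2284  0.036 ]
top round_button 0.29 [316.4, 87.3, 350.3, 145.1] [ 0.6174 -0.1418  0.0697] [ 0.6266 -0.1431  0.036 ]
side round_button_top 0.54 [358.9, 201.6] [ 0.4791 -0.2288  0.0293] [ 0.4741 -0.2285  0.036 ]
side cup_center 0.79 [335.6, 171.9] [ 0.6005 -0.1341  0.0327] [ 0.5977 -0.1342  0.036 ]
side cup_center 0.78 [397.4, 273.1] [ 0.2343 -0.3715  0.0016] [ 0.2165 -0.3656  0.036 ]
side cup_center 0.64 [226.9, 193.2] [0.47   0.2483 0.0028] [0.4461 0.2363 0.036 ]
[0.24585742 0.62862067 0.25767525] [-5.82210528e-01 -3.08715608e+00  6.81382255e-05] 0.5
```

```bash
python3 -c "
import cv2
cv2.imwrite('pics/both.png',cv2.resize(cv2.vconcat([cv2.imread('pics/top1.png'),cv2.imread('pics/side1.png')]),(480,600)))"
```

```text
(no output)
```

View pics/top1.png

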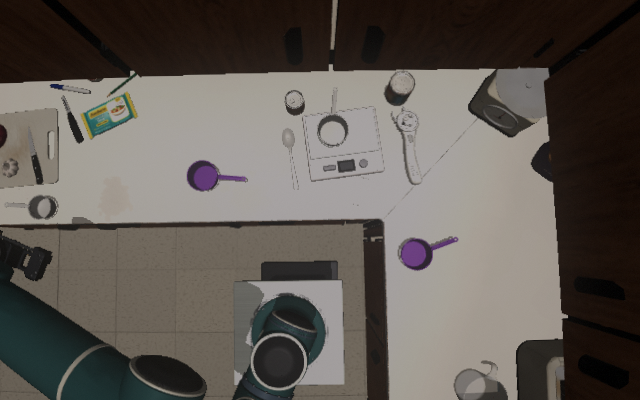

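View pics/side1.png

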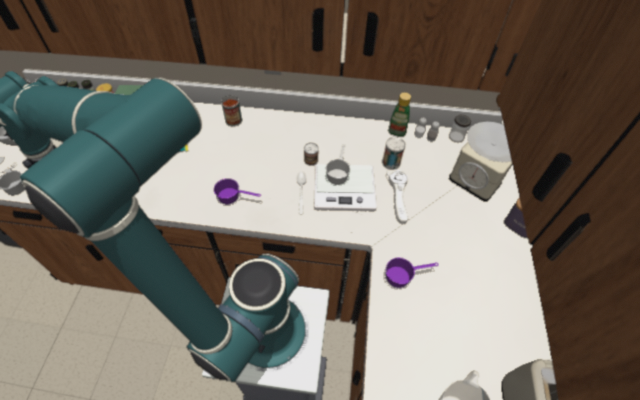

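The top view shows the scale round (343,143). The round button is at (364,163), right of the dark window, and the oblong one is at (329,168), left of it. The steel cup is at (332,130). The purple cups are decoys. The scale is turned by about 8°.

Emit:
{"op": "servo_tool", "data": {
  "commands": [
    {"x": -0.99,"y": -0.68,"az": -0.167,"grip": 0},
    {"x": -0.99,"y": -0.68,"az": -0.167,"grip": 0},
    {"x": -0.99,"y": -0.68,"az": -0.167,"grip": 0},
    {"x": -0.99,"y": -0.68,"az": -0.167,"grip": 0},
    {"x": -0.99,"y": -0.68,"az": -0.167,"grip": 0},
    {"x": -0.99,"y": -0.68,"az": -0.167,"grip": 0}
  ],
  "squeeze": 5
}}

```text
validation failed for argument at $.co...
```

Emit:
{"op": "servo_tool", "data": {
  "commands": [
    {"x": -0.99,"y": -0.68,"z": 0.0,"ax": 0.0,"ay": 0.0,"az": -0.167,"grip": 0.0},
    {"x": -0.99,"y": -0.68,"z": 0.0,"ax": 0.0,"ay": 0.0,"az": -0.167,"grip": 0.0},
    {"x": -0.99,"y": -0.68,"z": 0.0,"ax": 0.0,"ay": 0.0,"az": -0.167,"grip": 0.0},
    {"x": -0.99,"y": -0.68,"z": 0.0,"ax": 0.0,"ay": 0.0,"az": -0.167,"grip": 0.0},
    {"x": -0.99,"y": -0.68,"z": 0.0,"ax": 0.0,"ay": 0.0,"az": -0.167,"grip": 0.0},
    {"x": -0.99,"y": -0.68,"z": 0.0,"ax": 0.0,"ay": 0.0,"az": -0.167,"grip": 0.0}
  ],
  "squeeze": 5
}}

```text
clock: 1.25
eef_pos: [0.4162, 0.3775, 0.2581]
orientation: [-0.231, 3.132, -0.0]
ft_force: [-0.3, 0.3, 0.6]
gripper_width: 0.0302
grip_force: 0.0
```

Emit:
{"op": "servo_tool", "data": {
  "commands": [
    {"x": 0.03,"y": -0.98,"z": 0.0,"ax": 0.0,"ay": 0.0,"az": 0.0,"grip": 0.0},
    {"x": 0.03,"y": -0.98,"z": 0.0,"ax": 0.0,"ay": 0.0,"az": 0.0,"grip": 0.0},
    {"x": 0.03,"y": -0.98,"z": 0.0,"ax": 0.0,"ay": 0.0,"az": 0.0,"grip": 0.0},
    {"x": 0.03,"y": -0.98,"z": 0.0,"ax": 0.0,"ay": 0.0,"az": 0.0,"grip": 0.0}
  ]
}}

```text
clock: 1.75
eef_pos: [0.444, 0.1362, 0.2581]
orientation: [-0.24, 3.131, 0.001]
ft_force: [0.1, 0.7, 0.9]
gripper_width: 0.0003
grip_force: 0.0
```

Emit:
{"op": "servo_tool", "data": {
  "commands": [
    {"x": 0.03,"y": -0.98,"z": 0.0,"ax": 0.0,"ay": 0.0,"az": 0.0,"grip": 0.0},
    {"x": 0.03,"y": -0.98,"z": 0.0,"ax": 0.0,"ay": 0.0,"az": 0.0,"grip": 0.0},
    {"x": 0.03,"y": -0.98,"z": 0.0,"ax": 0.0,"ay": 0.0,"az": 0.0,"grip": 0.0},
    {"x": 0.03,"y": -0.98,"z": 0.0,"ax": 0.0,"ay": 0.0,"az": 0.0,"grip": 0.0},
    {"x": 0.03,"y": -0.98,"z": 0.0,"ax": 0.0,"ay": 0.0,"az": 0.0,"grip": 0.0}
  ]
}}

```text
clock: 2.38
eef_pos: [0.4744, -0.109, 0.258]
orientation: [-0.231, 3.132, -0.001]
ft_force: [0.4, 1.2, -0.6]
gripper_width: 0.0008
grip_force: 0.0
```

```bash
python3 - <<'E'
from h import *
p=ctrl.capture('wrist'); save(p,'w1')
for n in ['round_button_top','cup_center']:
    for r in ctrl.spot_point(p,n)[:3]: print(n,r['score'],r['uv'],world(p,r['uv'])[0].round(4),plane(p,r['uv'],.036).round(4))
for n in ['round_button','oblong_button']:
    for r in ctrl.look_for(p,n)[:3]:
        b=r['bbox']; m=[(b[0]+b[2])/2,(b[1]+b[3])/2]; print(n,r['score'],b,world(p,m)[0].round(4),plane(p,m,.036).round(4))
s=ctrl.sense(); print(s['eef_pos'],s['orientation'],s['clock'],s['gripper_width'])
E
```

```text
round_button_top 0.53 [227.7, 181.2] [ 0.4907 -0.2317  0.0356] [ 0.4906 -0.2316  0.036 ]
cup_center 0.56 [591.3, 209.2] [0.4639 0.2671 0.0009] [0.4589 0.2318 0.036 ]
round_button 0.75 [221.5, 169.0, 245.0, 189.7] [ 0.4874 -0.225   0.0356] [ 0.4873 -0.2249  0.036 ]
oblong_button 0.77 [296.6, 175.0, 325.9, 189.6] [ 0.4769 -0.1285  0.0355] [ 0.4768 -0.1285  0.036 ]
oblong_button 0.46 [260.2, 231.2, 311.9, 246.4] [ 0.5404 -0.1479  0.0737] [ 0.5564 -0.1514  0.036 ]
[ 0.47376857 -0.10472333  0.25766951] [ 2.41876548e-01 -3.13223631e+00 -9.54563953e-04] 2.625 0.0005835537237238819
```

View pics/w1.png

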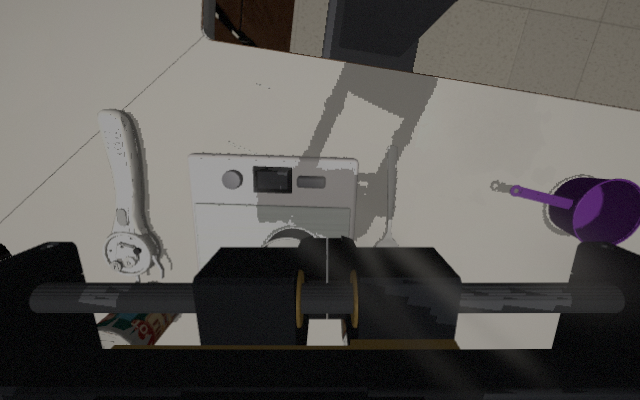

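The wrist view shows the round button at (232,179), the dark window at (272,179) and the oblong button at (311,182). The network boxes agree with these, and their separation comes out at 97 mm. I'll move over the round button and descend.

Emit:
{"op": "servo_tool", "data": {
  "commands": [
    {"x": 0.02,"y": -0.486,"z": 0.0,"ax": 0.0,"ay": 0.0,"az": 0.0,"grip": 0.0},
    {"x": 0.02,"y": -0.486,"z": 0.0,"ax": 0.0,"ay": 0.0,"az": 0.0,"grip": 0.0},
    {"x": 0.02,"y": -0.486,"z": 0.2,"ax": 0.0,"ay": 0.0,"az": 0.0,"grip": 0.0},
    {"x": 0.02,"y": -0.486,"z": 0.4,"ax": 0.0,"ay": 0.0,"az": 0.0,"grip": 0.0},
    {"x": 0.02,"y": -0.486,"z": 0.6,"ax": 0.0,"ay": 0.0,"az": 0.0,"grip": 0.0},
    {"x": 0.02,"y": -0.486,"z": 0.69,"ax": 0.0,"ay": 0.0,"az": 0.0,"grip": 0.0},
    {"x": 0.02,"y": -0.486,"z": 0.69,"ax": 0.0,"ay": 0.0,"az": 0.0,"grip": 0.0},
    {"x": 0.02,"y": -0.486,"z": 0.69,"ax": 0.0,"ay": 0.0,"az": 0.0,"grip": 0.0}
  ]
}}

```text
clock: 3.62
eef_pos: [0.4884, -0.2268, 0.0865]
orientation: [-0.241, 3.131, -0.001]
ft_force: [0.6, 0.9, 0.5]
gripper_width: 0.0003
grip_force: 0.0
```

```bash
python3 - <<'E'
from h import *
p=ctrl.capture('wrist'); q=ctrl.capture('side')
for r in ctrl.spot_point(p,'round_button_top')[:2]: print(r['score'],r['uv'],plane(p,r['uv'],.036).round(4))
for n in ['round_button','oblong_button']:
    for r in ctrl.look_for(p,n)[:2]:
        b=r['bbox']; m=[(b[0]+b[2])/2,(b[1]+b[3])/2]; print(n,r['score'],b,world(p,m)[0].round(4),plane(p,m,.036).round(4))
a=cv2.resize(p['pixels'],(480,300)); b=cv2.resize(q['pixels'][130:240,270:446],(480,300),interpolation=3)
cv2.imwrite('pics/w2.png',cv2.vconcat([a,b])[:,:,::-1])
s=ctrl.sense(); print(s['eef_pos'],s['orientation'],s['clock'],s['ft_force'],ctrl.nose_length)
E
```

```text
0.82 [323.6, 231.9] [ 0.4893 -0.2291  0.036 ]
round_button 0.96 [306.2, 210.1, 344.8, 236.6] [ 0.4833 -0.2288  0.0359] [ 0.4832 -0.2288  0.036 ]
[ 0.48812764 -0.22764781  0.0866482 ] [-2.38514112e-01  3.13030694e+00 -2.15464493e-03] 3.875 [-0.20182983 -0.40403277 -0.80502071] 0.019
```

View pics/w2.png

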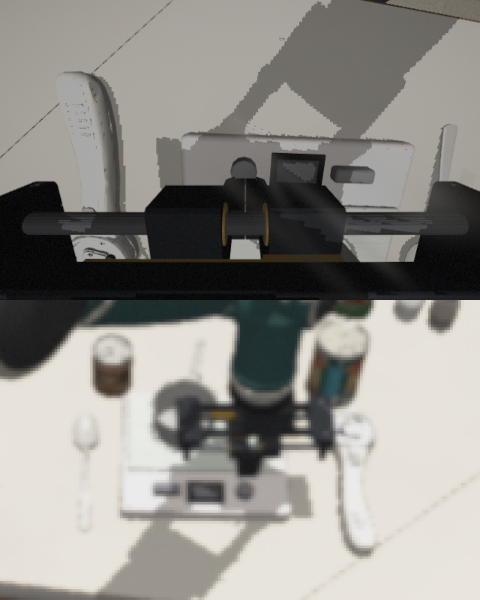

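The lower picture shows the gripper above the round button, with the cup clear. The measured button position (about 0.488, -0.229) is within 2 mm of the TCP, so I'll press gradually.

Emit:
{"op": "servo_tool", "data": {
  "commands": [
    {"x": 0.0,"y": -0.006,"z": 0.06,"ax": 0.0,"ay": 0.0,"az": 0.0,"grip": 0.0},
    {"x": 0.0,"y": -0.006,"z": 0.1,"ax": 0.0,"ay": 0.0,"az": 0.0,"grip": 0.0},
    {"x": 0.0,"y": -0.006,"z": 0.12,"ax": 0.0,"ay": 0.0,"az": 0.0,"grip": 0.0},
    {"x": 0.0,"y": -0.006,"z": 0.13,"ax": 0.0,"ay": 0.0,"az": 0.0,"grip": 0.0},
    {"x": 0.0,"y": -0.006,"z": 0.13,"ax": 0.0,"ay": 0.0,"az": 0.0,"grip": 0.0},
    {"x": 0.0,"y": -0.006,"z": 0.13,"ax": 0.0,"ay": 0.0,"az": 0.0,"grip": 0.0}
  ]
}}

```text
clock: 4.62
eef_pos: [0.4875, -0.2289, 0.053]
orientation: [-0.238, 3.132, -0.0]
ft_force: [-2.8, 0.7, 2.3]
gripper_width: 0.0006
grip_force: 1.0
```

Emit:
{"op": "servo_tool", "data": {
  "commands": [
    {"x": 0.0,"y": 0.0,"z": 0.01,"ax": 0.0,"ay": 0.0,"az": 0.0,"grip": 0.0},
    {"x": 0.0,"y": 0.0,"z": 0.018,"ax": 0.0,"ay": 0.0,"az": 0.0,"grip": 0.0},
    {"x": 0.0,"y": 0.0,"z": 0.018,"ax": 0.0,"ay": 0.0,"az": 0.0,"grip": 0.0},
    {"x": 0.0,"y": 0.0,"z": 0.018,"ax": 0.0,"ay": 0.0,"az": 0.0,"grip": 0.0}
  ]
}}

```text
clock: 5.12
eef_pos: [0.4878, -0.229, 0.0493]
orientation: [-0.238, 3.132, -0.001]
ft_force: [-3.3, 2.3, 8.2]
gripper_width: 0.0005
grip_force: 4.6
```

The force is 8 N and the tip is at 30.3 mm, so the button is on its stop. I'll hold it briefly and then lift.

Emit:
{"op": "servo_tool", "data": {
  "commands": [
    {"x": 0.0,"y": 0.0,"z": 0.002,"ax": 0.0,"ay": 0.0,"az": 0.0,"grip": 0.0},
    {"x": 0.0,"y": 0.0,"z": 0.002,"ax": 0.0,"ay": 0.0,"az": 0.0,"grip": 0.0},
    {"x": 0.0,"y": 0.0,"z": 0.002,"ax": 0.0,"ay": 0.0,"az": 0.0,"grip": 0.0}
  ]
}}

```text
clock: 5.5
eef_pos: [0.4879, -0.229, 0.0492]
orientation: [-0.238, 3.132, -0.001]
ft_force: [-4.6, 2.2, 12.2]
gripper_width: 0.0001
grip_force: 6.1
```

Emit:
{"op": "servo_tool", "data": {
  "commands": [
    {"x": 0.0,"y": 0.0,"z": -0.05,"ax": 0.0,"ay": 0.0,"az": 0.0,"grip": 0.0},
    {"x": 0.0,"y": 0.0,"z": -0.2,"ax": 0.0,"ay": 0.0,"az": 0.0,"grip": 0.0},
    {"x": 0.0,"y": 0.0,"z": -0.4,"ax": 0.0,"ay": 0.0,"az": 0.0,"grip": 0.0},
    {"x": 0.0,"y": 0.0,"z": -0.5,"ax": 0.0,"ay": 0.0,"az": 0.0,"grip": 0.0},
    {"x": 0.0,"y": 0.0,"z": -0.5,"ax": 0.0,"ay": 0.0,"az": 0.0,"grip": 0.0},
    {"x": 0.0,"y": 0.0,"z": -0.5,"ax": 0.0,"ay": 0.0,"az": 0.0,"grip": 0.0}
  ]
}}

```text
clock: 6.25
eef_pos: [0.4867, -0.2284, 0.1715]
orientation: [0.238, -3.131, -0.001]
ft_force: [-0.4, -0.5, -0.9]
gripper_width: 0.0006
grip_force: 0.0
```

```bash
python3 - <<'E'
from h import *
p=ctrl.capture('wrist'); q=ctrl.capture('side')
for n in ['round_button','oblong_button']:
    for r in ctrl.look_for(p,n)[:1]:
        b=r['bbox']; m=[(b[0]+b[2])/2,(b[1]+b[3])/2]; print(n,r['score'],b,world(p,m)[0].round(4))
for r in ctrl.spot_point(q,'cup_center')[:2]: print(r['score'],r['uv'],world(q,r['uv'])[0].round(4))
a=cv2.resize(p['pixels'],(480,300)); b=cv2.resize(q['pixels'][130:240,270:446],(480,300),interpolation=3)
cv2.imwrite('pics/w3.png',cv2.vconcat([a,b])[:,:,::-1])
s=ctrl.sense(); print(s['eef_pos'],s['clock'],s['ft_force'])
E
```

```text
round_button 0.92 [313.0, 186.1, 340.9, 213.9] [ 0.487  -0.2284  0.0352]
oblong_button 0.67 [409.5, 199.0, 447.4, 210.5] [ 0.4769 -0.1314  0.0353]
0.84 [335.8, 169.8] [ 0.6102 -0.1338  0.0334]
0.81 [400.1, 273.3] [ 0.2348 -0.3801  0.0013]
[ 0.48661955 -0.22841655  0.1711628 ] 6.5 [ 0.3372456   0.18858842 -0.28703632]
```

View pics/w3.png

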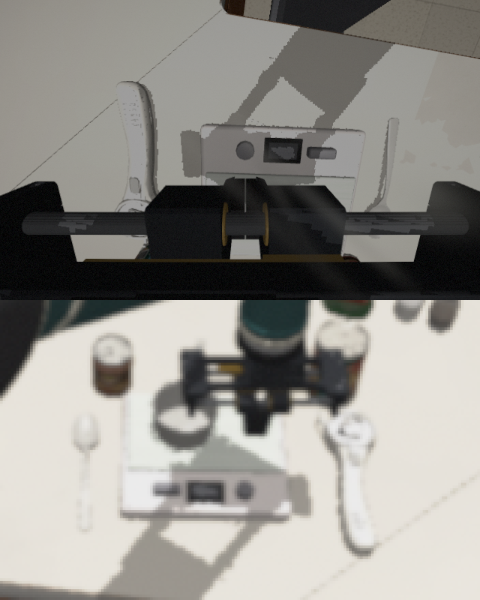

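Both buttons are up again, with their tops at about 35 mm. The cup stands where it was, and the tool is clear.

```bash
python3 -c "
from workcell import ctrl
print(ctrl.sign_off())"
```

```text
the job is handed in; nothing more can be done
None
```

The round button was pressed to its stop at 12 N, held for about half a second and let go; afterwards both buttons measured up, the cup stood where it was, and the job is handed in (no verdict was returned).

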